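# Turn the reagent carousel and stack the full-length pack

### The job

Turn the analyser's carousel until the pocket with the only full-length reagent pack stands squarely in the loading gap at the front of the rails, then lift that pack out. Lay it gently on the stack in the tray as the next brick of the upper course: lengthwise, in line with the row and evenly across the still uncovered joint between the two lower packs. Leave the other packs and vials in their places and do not knock the white bottle on the bench.

Things in the scene. Friction and masses are not known exactly. Their poses are not given: they have to be found in the camera images.
- unit: Fixed pale-green analyser unit: 380 x 400 mm deck 50 mm high, 100 mm console at its rear. Origin at table level on the carousel's axis; its -x points to the loading gap (black bar on the deck edge). Two round steel rails (6 mm bar, radii 72 and 136 mm, height 122 mm, on posts at radius 168) pass over the pockets but for 55 degrees either side of -x: packs lift out only there.
- carousel: Black disc, 320 mm across, turning either way about the vertical axis at its origin (table level); over 6 rad each way, stays where left, friction 0.1 N m. Six pockets, centres 100 mm from the axis at 0, 60, 120.. degrees from its x; floor at height 62 mm, inside 84 (radial) x 40 mm, walls 4 mm thick, 12 mm high. One is empty.
- knob (a point): Grip point of the hexagonal black knob on the carousel's axis, turning with it: 44 mm across flats, flats facing the six pocket directions, hexagon from height 123 to 178 mm above the table; this point is at 162 mm. Turn the carousel by it, regrasping as needed.
- gap (a point): Point on the unit: centre of the pocket floor (height 62 mm) for a pocket standing squarely in the loading gap.
- pack: The wanted thing: the only full-length reagent pack on the carousel, a plain white block 80 x 36 x 48 mm (its x, y, z), 100 to 240 g, two grey cap discs on top. Origin at the centre of its underside. It lies along its pocket, long axis radial, about 2 mm loose, its top at height 110 mm.
- tray: Fixed grey open tray, 272 (x) x 50 (y) x 18 mm, floor 3 mm thick; origin centre of its underside, on the table. The row of packs runs along its x axis.
- open_joint (a point): Point over the tray, 43 mm to -x of its centre, at height 51 mm: top of the lower course, midway over the joint (6 mm gap) between base_near and base_mid, where the wanted pack's underside centre belongs.
- base_near: Loose full-length pack like the wanted one (80 x 36 x 48 mm, origin centre of underside), at tray x = -86 mm, lower course; long axis along the tray. To stay put.
- base_mid: Loose full-length pack like the wanted one (80 x 36 x 48 mm, origin centre of underside), at the tray's centre, lower course; long axis along the tray. To stay put.
- base_far: Loose full-length pack like the wanted one (80 x 36 x 48 mm, origin centre of underside), at tray x = +86 mm, lower course; long axis along the tray. To stay put.
- top_pack: Loose full-length pack like the wanted one (80 x 36 x 48 mm, origin centre of underside), at tray x = +43 mm, laid on the lower course over the joint of base_mid and base_far; long axis along the tray. To stay put.
- short_a: Short reagent pack, 46 x 36 x 48 mm, one grey cap disc, in a carousel pocket; origin centre of underside. To stay in its pocket.
- short_b: Short reagent pack, 46 x 36 x 48 mm, one grey cap disc, in a carousel pocket; origin centre of underside. To stay in its pocket.
- vial_a: Round amber vial, 34 mm across, 52 mm high, white cap, standing in a carousel pocket; origin centre of underside. To stay in its pocket.
- vial_b: Round amber vial, 34 mm across, 52 mm high, white cap, standing in a carousel pocket; origin centre of underside. To stay in its pocket.
- jar: White bottle with a grey cap standing on the table between unit and tray, to be left alone, 52 mm across, 85 mm high, origin centre of underside.
Mind the look-alikes: they are no part of the job. What is shaped like the base_mid but yellow is not meant.

How it is judged:
On the way, in this order (a step that is already met when the one before it is completed fails the run):
1. the full-length pack, still in its pocket, stands in the loading gap within 15 mm sideways, carousel at rest (x of pack in the frame of unit below -0.08 m and y of pack in the frame of unit between -0.015 and 0.015 m and z of pack in the frame of unit below 0.067 m and angular speed of carousel below 0.15 rad/s), for 0.2 s.
2. the pack is away from the carousel (horizontal distance between pack and carousel above 0.19 m), for 0.1 s.
At the end, for the whole second after the job is handed in: The full-length pack lies at rest and level on the lower course, within 12 mm along and 10 mm across of the middle of the open joint, in line with the row within 0.15 rad; the stacked packs are flat and moved under 12 mm; the other carousel things are in their pockets (z of pack in the frame of open_joint between -0.005 and 0.005 m and x of pack in the frame of open_joint between -0.012 and 0.012 m and y of pack in the frame of open_joint between -0.01 and 0.01 m and angle between the x axis of pack and the x axis of tray, either way round below 0.15 rad and angle between each of pack, base_near, base_mid, base_far, top_pack's own z axis and vertical below 0.06 rad and linear speed of pack below 0.02 m/s and distance of each of base_near, base_mid, base_far, top_pack from where it was at the start of the episode below 0.012 m and horizontal distance between each of short_a, short_b, vial_a, vial_b and carousel below 0.13 m and z of each of short_a, short_b, vial_a, vial_b in the frame of carousel below 0.07 m); the robot touches nothing.
It fails at once if the pack is dropped (falls faster than 0.5 m/s out of the fingers) (linear speed of pack above 0.5 m/s and contact force between the fingers and pack below 0.1 N).
It fails at once if another pack or vial on the carousel is tipped over or taken out (angle between any of short_a, short_b, vial_a, vial_b's own z axis and vertical above 0.5 rad or horizontal distance between any of short_a, short_b, vial_a, vial_b and carousel above 0.14 m).
It fails at once if the white bottle is pushed more than 30 mm (distance of jar from where it was at the start of the episode above 0.03 m).
It also fails if it takes over 64 s, if anything falls off the work surface, if the arm or the gripper's body presses on something with over 40 N, if the wrist force passes 120 N, or if a joint passes its speed limit or range.

### The arm

A 6-joint arm with a two-finger parallel gripper is mounted at the origin on the work surface. World frame = base frame: x ahead of the robot, y to its left, z up, the work surface at z = 0. Lengths are in m, angles in rad, forces in N, time in s.
With the tool pointing down it reaches from about 0.325 to 0.85 m from the base axis. Payload 4.4 kg.
Tool frame: the origin (TCP) lies at the very end of the fingers, on their centre line; the grasp point (between the pads) lies arm.tcp_to_grasp behind it (arm.tcp_to_grasp is the distance from the TCP to the grasp point, in m); z points along the fingers, y is the direction in which the jaws open and shut (so a half turn about z gives the same grasp; the last joint's range is limited). The gripper opens to 94 mm and grips with 3 to 60 N. Pads are 16 mm wide; open, the fingers measure 119 mm over their backs; the gripper's body (75 mm by 177 mm) begins 78 mm behind the grasp point.
Start: joints at [1.071, 0.207, 1.542, -0, 1.393, -0.15], TCP at [0.197, 0.54, 0.166] pointing down, gripper open.
Joint ranges: [-2.73, 2.73], [-0.86, 2.22], [0.23, 2.46], [-1.11, 4.25], [0.08, 2.63], [-2.82, 2.82]. Speed limits (rad/s): [2.79, 2.79, 3.14, 3.14, 3.14, 3.14].

### API

Orientations are given as a rotation vector (axis times angle).
In Python, from plant import status, optics, close_job, arm gives the robot as it stands.
- The arm moves only by the shell command python3 -m creep 'ROWS' [FORCE]. ROWS is a JSON object of lists of equal length, an entry for each row: "dp": the shift along the world's x, y, z in units of 40 mm (1.0 is 40 mm), a list of three; "dr": the turn, a rotation vector about the world's x, y, z in units of 8 degrees (1.0 is 8 degrees), a list of three; "gripper": the opening, from -1 (shut) to 1 (fully open). A call has 1 to 8 rows; each row is the pose to reach, as a shift and turn from the pose measured when the call began; what a row does not reach only later rows make up. A row lasts 1/10 s, in which the tool goes at most 50 mm and 8.59 degrees, less where a joint would pass 70% of its speed; a pose out of reach is approached as far as the arm can. A call with a gripper value outside its range is refused whole. The fingers move at their own pace and stop on an object; FORCE is the grip in N (left out, the last holds). Time passes only in rows, so rows that repeat a pose let the fingers close. It gives the time, the measured TCP pose, the force and the opening at its end, in the units of the state.
- status.sense(): the state, without advancing time (a new reading comes with each control period).
- optics.snapshot(name): name is "side" or "top" or "wrist"; returns (picture, depth): 384x512x3 uint8, blue, green, red; 384x512 float32, m along the optical axis (not along the pixel's ray), 0 where there is no reading.
- optics.camera_info(name): a dict with "fx", "fy", "cx", "cy" (pixels), "k1" (the pictures are not rectified: a ray, as slopes to the right and down, at radius r is drawn at 1 + k1 r^2 times it, then the intrinsics apply), "R" (3x3) and "t" (3): a world point X has camera coordinates R X + t. Camera axes: x right, y down, z forward; pixel columns grow to the right and rows downward; lengths in m; the calibration is good to about 2 mm. A picture is of the moment at which its call begins: read the wrist's pose just before it. camera_info takes no time and is no camera call; for the wrist camera it gives the pose at the moment of the call.
- close_job(): hands the job in, once; it reports no verdict.
The state is a dict: "clock": time; "q": joint angles; "joint_vel": joint speeds; "effort": joint torques, N m; "eef_pos": TCP position; "tool_rot": TCP orientation; "contact_force": force on the tool from outside, world axes, zero at the start; "moment": the same for the moment, N m; "gripper_width": finger opening in m.
Only numpy, scipy, OpenCV 4.12 (cv2) and the standard library are available. Lean on these libraries where they do the work, as an engineer would, in place of code of your own. Each camera call takes 0.05 s, during which the arm holds its last target. There are 200 camera calls.

## Working session

There is one attempt and no reset: what is moved stays moved. The work goes in short steps, Python scripts to look and compute and a shell command to move; the robot and the scene stay as the last step left them, time stands still between calls to the robot, and variables do not carry over. Pictures are saved under pics/ and viewed, about 8 in all and at most 12, crops included, and the job is handed in when it is done.

```bash
ls; mkdir -p pics; cat > h.py <<'E'
import numpy as np, cv2
from plant import status, optics, arm
def ray(ci,u,v):
    p=np.array([(u-ci['cx'])/ci['fx'],(v-ci['cy'])/ci['fy']]); s=p.copy()
    for _ in range(20): s=p/(1+ci['k1']*(s@s))
    R=np.array(ci['R']); t=np.array(ci['t'])
    return -R.T@t, R.T@np.array([s[0],s[1],1.])
def onz(ci,u,v,z):
    o,d=ray(ci,u,v); return o+d*(z-o[2])/d[2]
def pt(ci,u,v,dep):
    o,d=ray(ci,u,v); return o+d*dep
E
python3 - <<'E'
from h import *
s=status.sense(); print({k:np.round(v,3) for k,v in s.items()}, arm.tcp_to_grasp)
for n in ['top','side','wrist']:
    ci=optics.camera_info(n); im,d=optics.snapshot(n); cv2.imwrite(f'pics/{n}0.png',im); np.save(f'{n}0.npy',d)
    print(n,np.round(-np.array(ci['R']).T@np.array(ci['t']),3),ci['fx'],ci['k1'])
a=cv2.imread('pics/top0.png'); cv2.imwrite('pics/t.png',cv2.resize(a,(800,600)))
E
```

```text
pics
{'clock': np.float64(0.0), 'q': array([ 1.07 ,  0.207,  1.543, -0.   ,  1.393, -0.15 ]), 'joint_vel': array([-0.002, -0.   ,  0.001, -0.   ,  0.001,  0.001]), 'effort': array([ 0.0000e+00, -3.7088e+01, -2.8142e+01,  7.0000e-02,  3.6000e-02,
       -0.0000e+00]), 'eef_pos': array([0.197, 0.539, 0.165]), 'tool_rot': array([-5.470e-01, -3.093e+00,  3.000e-03]), 'contact_force': array([-0.237, -0.38 ,  0.416]), 'moment': array([ 0.051,  0.04 , -0.017]), 'gripper_width': np.float64(0.094)} 0.0188
top [ 0.367 -0.066  1.266] 435.96775612264787 0.00997355110415098
side [ 0.43  -0.857  1.005] 446.64065648984223 -0.011982824908094514
wrist [0.133 0.564 0.383] 344.11280505614326 0.014010283915496868
```

View pics/t.png

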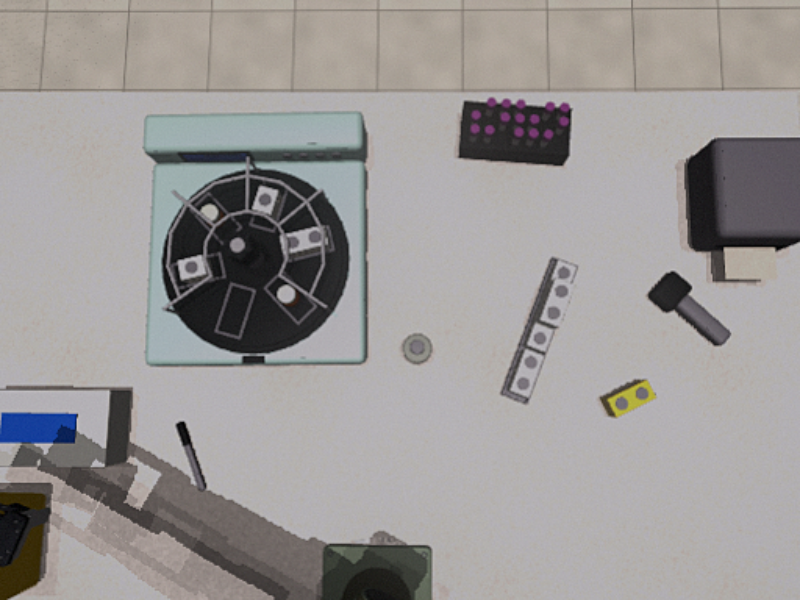

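View pics/side0.png

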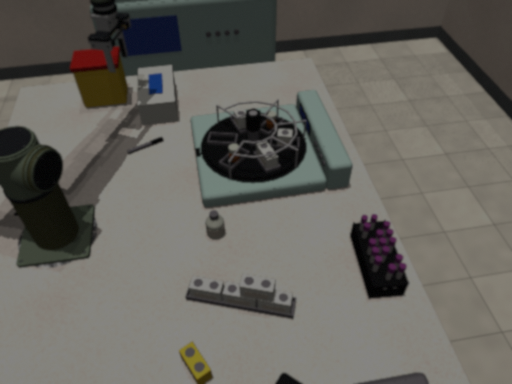

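The top view (800×600) shows:
- the carousel at about (255,262), with its gap bar at (253,359)
- the wanted pack (two caps) at (307,240), about 115° round from the gap
- the tray row running from (515,400) to (563,260), with its upper pack near the far end
- the jar at (417,348)

Next I measure these.

```bash
cat > m.py <<'E'
from h import *
im=cv2.imread('pics/top0.png'); d=np.load('top0.npy'); ci=optics.camera_info('top')
vv,uu=np.mgrid[0:384,0:512]
und=cv2.undistortPoints(np.stack([uu,vv],-1).reshape(-1,1,2).astype(float),np.array([[ci['fx'],0,ci['cx']],[0,ci['fy'],ci['cy']],[0,0,1]]),np.array([ci['k1'],0,0,0])).reshape(384,512,2)
P=np.dstack([und[...,0]*d,und[...,1]*d,d])
W=(P-np.array(ci['t']))@np.array(ci['R'])
b,g,r=[im[...,i].astype(int) for i in range(3)]; z=W[...,2]
def blobs(m,amin,name):
    n,l,st,c=cv2.connectedComponentsWithStats(m.astype(np.uint8))
    for i in range(1,n):
        if st[i,4]>=amin:
            k=(l==i); w=W[k]; (cx,cy),sz,a=cv2.minAreaRect((w[:,:2]*1000).astype(np.float32))
            print(name,st[i,4],'px',np.round(c[i]),'mean',np.round(w.mean(0),3),'rect',np.round([cx,cy],0),np.round(sz,0),round(a,1))
roi=(uu>85)&(uu<245)&(vv>65)&(vv<245)
# deck
blobs(roi&(z>.04)&(z<.056)&(g-r>12),300,'deck')
dm=roi&(z>.052)&(z<.075)&(r<60)
w=W[dm]; h=cv2.convexHull((w[:,:2]*1000).astype(np.float32)); print('disc',cv2.minEnclosingCircle(h),cv2.fitEllipse(h))
blobs(roi&(z>.165),10,'knob')
blobs(roi&(z>.1)&(z<.119)&(b>110)&(abs(b-r)<40),15,'pack')
t=(uu>310)&(uu<380)&(vv>155)&(vv<265)
blobs(t&(z>.09)&(z<.115),20,'top')
blobs(t&(z>.04)&(z<.07),20,'low')
blobs(t&(z>.012),20,'all')
blobs((uu>250)&(uu<285)&(vv>205)&(vv<240)&(z>.02),20,'jar')
E
python3 m.py
```

```text
deck 1079 px [211. 145.] mean [0.664 0.093 0.048] rect [601. 130.] [377. 204.] 1.1
deck 2372 px [111. 159.] mean [0.621 0.378 0.049] rect [596. 338.] [378. 175.] 1.4
disc ((658.950439453125, 206.77613830566406), 249.73031616210938) ((745.387939453125, 223.07333374023438), (394.7611083984375, 666.8213500976562), 88.89082336425781)
knob 282 px [152. 157.] mean [0.597 0.224 0.188] rect [500.  83.] [397.  49.] 55.2
pack 41 px [157.  76.] mean [0.846 0.241 0.102] rect [848. 239.] [21. 51.] 17.0
pack 116 px [182.  79.] mean [0.839 0.171 0.102] rect [837. 170.] [35. 95.] 6.7
pack 56 px [206.  76.] mean [0.845 0.103 0.102] rect [841. 109.] [27. 55.] 11.2
pack 24 px [218.  76.] mean [0.847 0.07  0.102] rect [844.  70.] [19. 25.] 55.7
pack 81 px [100.  85.] mean [0.82  0.403 0.102] rect [823. 399.] [34. 59.] 73.8
pack 78 px [130.  82.] mean [0.828 0.319 0.102] rect [827. 316.] [57. 36.] 45.7
pack 83 px [143.  81.] mean [0.832 0.28  0.101] rect [833. 282.] [52. 32.] 45.3
pack 51 px [115.  85.] mean [0.82  0.361 0.102] rect [819. 363.] [45. 34.] 2.5
pack 16 px [107.  82.] mean [0.829 0.382 0.101
[... 567 characters left out ...]
t [616. 164.] [35.  5.] 11.4
pack 179 px [122. 171.] mean [0.574 0.324 0.109] rect [575. 324.] [36. 45.] 14.7
pack 99 px [183. 188.] mean [0.528 0.156 0.113] rect [528. 157.] [30. 26.] 45.8
top 409 px [356. 193.] mean [ 0.52  -0.309  0.098] rect [ 520. -309.] [37. 80.] 68.8
low 169 px [360. 174.] mean [ 0.579 -0.329  0.051] rect [ 560. -324.] [36. 81.] 68.6
low 246 px [346. 214.] mean [ 0.466 -0.287  0.051] rect [ 479. -294.] [37. 83.] 69.5
low 404 px [337. 239.] mean [ 0.398 -0.263  0.05 ] rect [ 398. -264.] [37. 82.] 69.8
all 1626 px [347. 210.] mean [ 0.477 -0.288  0.064] rect [ 441. -256.] [158. 377.] 44.2
jar 283 px [267. 222.] mean [ 0.44  -0.07   0.071] rect [421. -61.] [51. 97.] 67.4
```

```bash
python3 -c "
import cv2
a=cv2.imread('pics/top0.png');x=cv2.resize(a[95:235,90:240],None,fx=4,fy=4,interpolation=2);cv2.imwrite('pics/c1.png',x)"
```

```text
(no output)
```

View pics/c1.png

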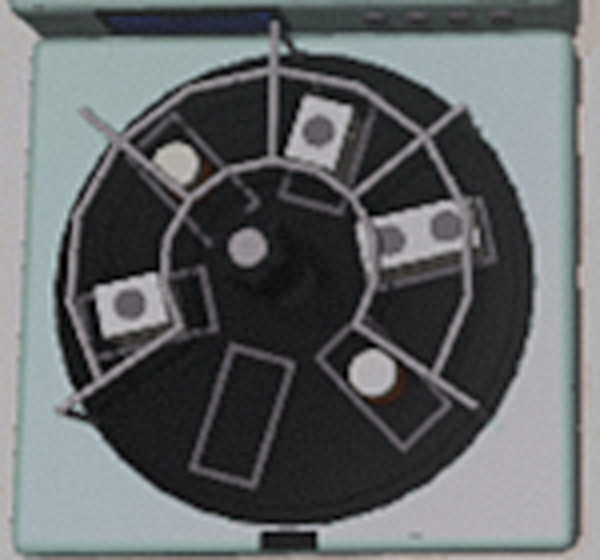

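```bash
python3 - <<'E'
from h import *
from scipy.spatial.transform import Rotation as Ro
ci=optics.camera_info('top')
print('knob',onz(ci,151.75,156.75,.18),'disc',[onz(ci,90+u/4,95+v/4,.06).round(3) for u,v in ((57,290),(535,280),(290,50),(290,525))])
print('bar',onz(ci,90+290/4,95+541/4,.05), 'deckfront',[onz(ci,90+u/4,95+v/4,.05).round(3) for u,v in ((20,550),(575,555))])
im=cv2.imread('pics/top0.png'); d=np.load('top0.npy')
print('pack corners',[onz(ci,90+u/4,95+v/4,.11).round(3) for u,v in ((358,222),(470,196),(482,240),(372,268))])
R=Ro.from_rotvec(status.sense()['tool_rot']).as_matrix(); print(R.round(2)); y=R[:,1]; print('jaw yaw',np.degrees(np.arctan2(y[1],y[0])))
E
```

```text
knob [0.59822908 0.22600406 0.18      ] disc [array([0.592, 0.392, 0.06 ]), array([0.601, 0.053, 0.06 ]), array([0.769, 0.233, 0.06 ]), array([0.427, 0.22 , 0.06 ])]
bar [0.41683974 0.22182384 0.05      ] deckfront [array([0.409, 0.411, 0.05 ]), array([0.409, 0.023, 0.05 ])]
pack corners [array([0.631, 0.17 , 0.11 ]), array([0.649, 0.094, 0.11 ]), array([0.619, 0.085, 0.11 ]), array([0.599, 0.159, 0.11 ])]
[[-0.94  0.34 -0.  ]
 [ 0.34  0.94 -0.  ]
 [ 0.   -0.   -1.  ]]
jaw yaw 69.95709717308526
```

```bash
python3 -m creep '{"dp":[[0,0,1],[0,0,2],[0.9,-0.7,2],[1.8,-1.4,2],[2.7,-2.1,2],[3.6,-2.8,2],[4.5,-3.5,2],[5.4,-4.2,2]],"dr":[[0,0,0],[0,0,0],[0,0,0.7],[0,0,1.4],[0,0,2.1],[0,0,2.8],[0,0,3.5],[0,0,4.2]],"gripper":[1,1,1,1,1,1,1,1]}' 30
python3 -m creep '{"dp":[[0.9,-0.7,0],[1.8,-1.4,0],[2.7,-2.1,0],[3.6,-2.8,0],[4.5,-3.6,0],[4.5,-3.6,0]],"dr":[[0,0,0],[0,0,0],[0,0,0],[0,0,0],[0,0,0],[0,0,0]],"gripper":[1,1,1,1,1,1]}'
python3 - <<'E'
from h import *
from scipy.spatial.transform import Rotation as Ro
s=status.sense(); R=Ro.from_rotvec(s['tool_rot']).as_matrix(); print(s['eef_pos'],R.round(3)); 
im,d=optics.snapshot('wrist'); cv2.imwrite('pics/w1.png',im)
E
```

```text
clock: 0.95
eef_pos: [0.4137, 0.3701, 0.2447]
tool_rot: [0.377, -3.118, 0.003]
contact_force: [-0.1, 0.9, 0.3]
gripper_width: 0.094
clock: 1.55
eef_pos: [0.5972, 0.2212, 0.2431]
tool_rot: [0.367, -3.119, 0.006]
contact_force: [0.4, 0.3, -0.6]
gripper_width: 0.094
[0.59719284 0.22116797 0.24309829] [[-0.973 -0.232 -0.   ]
 [-0.232  0.973 -0.004]
 [ 0.001 -0.004 -1.   ]]
```

View pics/w1.png

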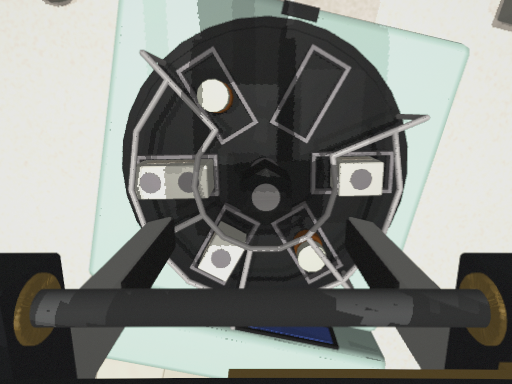

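The wrist view shows the jaws parallel to the pack (caps at (150,182) and (187,182)), with the knob top at (266,197). I compute the knob centre and the pack direction from these.

```bash
python3 - <<'E'
from h import *
ci=optics.camera_info('wrist')
k=onz(ci,266,197,.178);a=onz(ci,150,182,.111);b=onz(ci,187,182,.111);c=onz(ci,361,179,.111)
print(k,a,b,c); v=a-k;print(np.degrees(np.arctan2(*(a-c)[1::-1])),np.degrees(np.arctan2(v[1],v[0])),np.degrees(np.arctan2(*(a-b)[1::-1])))
print('disc c',[onz(ci,u,v,.062).round(3) for u,v in ((124,160),(407,160),(266,16))])
print('bar',onz(ci,301,11,.05),'deck front',onz(ci,124,0,.05),onz(ci,466,48,.05))
E
```

```text
[0.59846183 0.23147991 0.178     ] [0.62745281 0.11543808 0.111     ] [0.6184495  0.15281908 0.111     ] [0.57306425 0.32784539 0.111     ]
-75.63755384168616 -75.97280800487383 -76.45809552074903
disc c [array([0.622, 0.069, 0.062]), array([0.545, 0.39 , 0.062]), array([0.434, 0.193, 0.062])]
bar [0.4174579  0.22859282 0.05      ] deck front [0.45203761 0.03956785 0.05      ] [0.41166419 0.4167409  0.05      ]
```

```bash
python3 -m creep '{"dp":[[0.03,0.19,-0.6],[0.03,0.19,-1.3],[0.03,0.19,-2],[0.03,0.19,-2.5],[0.03,0.19,-2.5],[0.03,0.19,-2.5],[0.03,0.19,-2.5],[0.03,0.19,-2.5]],"dr":[[0,0,0],[0,0,0.08],[0,0,0.08],[0,0,0.08],[0,0,0.08],[0,0,0.08],[0,0,0.08],[0,0,0.08]],"gripper":[1,1,1,1,-0.1,-0.1,-0.2,-0.2]}' 12
python3 -m creep '{"dp":[[0,0,0],[0,0,0],[0,0,0],[0,0,0],[0,0,0]],"dr":[[0,0,0],[0,0,0],[0,0,0],[0,0,0],[0,0,0]],"gripper":[-0.3,-0.3,-0.3,-0.3,-0.3]}' 25
```

```text
clock: 2.4
eef_pos: [0.5973, 0.2318, 0.1454]
tool_rot: [-0.388, 3.116, -0.003]
contact_force: [-0.2, -0.4, 0.4]
gripper_width: 0.0656
clock: 2.9
eef_pos: [0.5973, 0.2318, 0.1453]
tool_rot: [-0.388, 3.117, -0.003]
contact_force: [0.5, -0.5, 0.2]
gripper_width: 0.0332
```

```bash
python3 - <<'E'
from h import *
s=status.sense(); print(s['gripper_width'],s['contact_force'])
im,d=optics.snapshot('wrist'); im2,d2=optics.snapshot('side')
x=cv2.resize(im2[80:210,160:340],(512,370),interpolation=2)
cv2.imwrite('pics/w2.png',np.vstack([im[:230],x])) 
E
```

```text
0.033219273981079066 [ 0.48579626 -0.52707623  0.19809148]
```

View pics/w2.png

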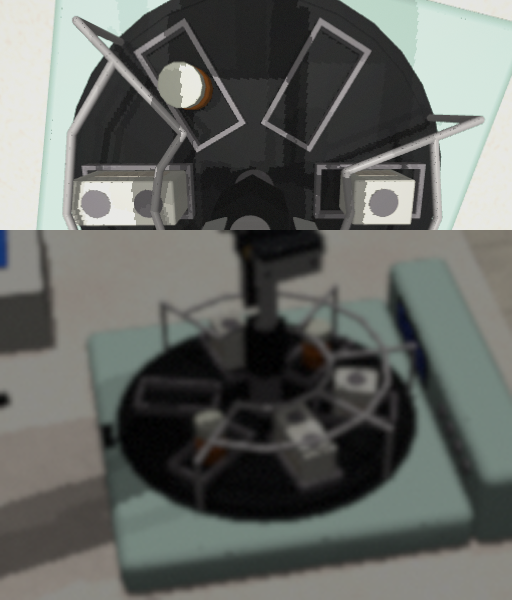

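```bash
python3 - <<'E'
from h import *
im,d=optics.snapshot('wrist'); cv2.imwrite('pics/w3.png',im); 
ci=optics.camera_info('wrist')
s=status.sense(); 
Rm,t=np.array(ci['R']),np.array(ci['t'])
for z in (.1453,.164):
  c=Rm@np.array([*s['eef_pos'][:2],z])+t; print('tcp px',ci['cx']+ci['fx']*c[0]/c[2],ci['cy']+ci['fy']*c[1]/c[2],c)
for v in range(190,300,10): print(v,[tuple(pt(ci,u,v,d[v,u]).round(3)) if d[v,u] else 0 for u in (225,240,255,270,285)])
E
```

```text
tcp px 257.2913722819194 213.82346488928002 [-0.00158966  0.01542     0.22817595]
tcp px 257.0362981250368 222.97493864687561 [-0.00161862  0.01977559  0.2099903 ]
190 [(np.float64(0.591), np.float64(0.207), np.float64(0.128)), (np.float64(0.581), np.float64(0.217), np.float64(0.158)), (np.float64(0.577), np.float64(0.225), np.float64(0.167)), (np.float64(0.58), np.float64(0.236), np.float64(0.143)), (np.float64(0.595), np.float64(0.256), np.float64(0.062))]
200 [(np.float64(0.588), np.float64(0.21), np.float64(0.162)), (np.float64(0.582), np.float64(0.218), np.float64(0.177)), (np.float64(0.58), np.float64(0.226), np.float64(0.178)), (np.float64(0.58), np.float64(0.235), np.float64(0.169)), (np.float64(0.604), np.float64(0.259), np.float64(0.062))]
210 [(np.float64(0.59), np.float64(0.211), np.float64(0.177)), (np.float64(0.588), np.float64(0.22), np.float64(0.177)), (np.float64(0.586), np.float64(0.228), np.float64(0.178)), (np.float64(0.583), np.float64(0.236), np.float64(0.179)), (np.float64(0.583), np.float64(0.245), np.float64(0.173))]
220 [(np.float64(0.591), np.float64(0.213)
[... 1649 characters left out ...]
674), np.float64(0.263), np.float64(0.061)), (np.float64(0.671), np.float64(0.277), np.float64(0.062))]
280 [(np.float64(0.679), np.float64(0.223), np.float64(0.09)), (np.float64(0.691), np.float64(0.238), np.float64(0.062)), (np.float64(0.687), np.float64(0.251), np.float64(0.063)), (np.float64(0.684), np.float64(0.265), np.float64(0.062)), (np.float64(0.681), np.float64(0.28), np.float64(0.061))]
290 [(np.float64(0.57), np.float64(0.219), np.float64(0.296)), (np.float64(0.569), np.float64(0.222), np.float64(0.296)), (np.float64(0.569), np.float64(0.225), np.float64(0.295)), (np.float64(0.568), np.float64(0.228), np.float64(0.296)), (np.float64(0.567), np.float64(0.232), np.float64(0.295))]
```

View pics/w3.png

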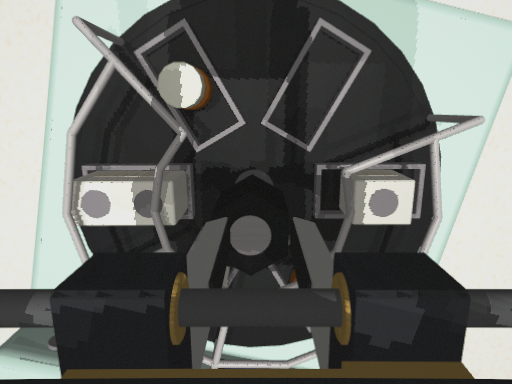

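```bash
python3 -m creep '{"dp":[[0,0,0],[0,0,0],[0,0,0],[0,0,0],[0,0,0]],"dr":[[0,0,0],[0,0,0],[0,0,0],[0,0,0],[0,0,0]],"gripper":[-0.5,-0.5,-0.5,-0.5,-0.5]}' 25
```

```text
clock: 3.55
eef_pos: [0.5973, 0.2318, 0.1453]
tool_rot: [-0.388, 3.117, -0.003]
contact_force: [0.5, 0.5, 0.0]
gripper_width: 0.0235
```

```bash
python3 - <<'E'
from h import *
im,d=optics.snapshot('wrist'); ci=optics.camera_info('wrist'); cv2.imwrite('pics/w4.png',cv2.resize(im[150:300,170:340],None,fx=4,fy=4,interpolation=2))
R=np.array(ci['R'])
s=status.sense();print(s['gripper_width'],s['eef_pos'])
for v in (235,255,265): print(v,[(u,tuple((pt(ci,u,v,d[v,u])-s['eef_pos']).round(3).tolist())) for u in range(200,320,8)])
E
```

```text
0.023581249388859613 [0.59730555 0.23177469 0.14530662]
235 [(200, (0.054, -0.04, -0.072)), (208, (0.051, -0.033, -0.07)), (216, (-0.006, -0.021, 0.068)), (224, (-0.007, -0.017, 0.067)), (232, (-0.006, -0.013, 0.064)), (240, (0.005, -0.009, 0.033)), (248, (0.003, -0.004, 0.033)), (256, (0.002, -0.0, 0.035)), (264, (0.001, 0.004, 0.034)), (272, (0.0, 0.009, 0.032)), (280, (-0.001, 0.013, 0.033)), (288, (-0.014, 0.012, 0.067)), (296, (-0.015, 0.015, 0.067)), (304, (-0.016, 0.019, 0.067)), (312, (0.033, 0.06, -0.083))]
255 [(200, (-0.031, -0.02, 0.144)), (208, (-0.006, -0.021, 0.09)), (216, (-0.007, -0.018, 0.09)), (224, (-0.008, -0.015, 0.091)), (232, (-0.004, -0.012, 0.081)), (240, (0.017, -0.006, 0.032)), (248, (0.016, -0.001, 0.032)), (256, (0.015, 0.003, 0.031)), (264, (0.014, 0.008, 0.032)), (272, (0.012, 0.012, 0.032)), (280, (0.011, 0.017, 0.032)), (288, (-0.012, 0.011, 0.087)), (296, (-0.014, 0.013, 0.089)), (304, (-0.015, 0.016, 0.089)), (312, (-0.016, 0.02, 0.089))]
265 [(200, (-0.03, -0.019, 0.147)), (208, (-0.007, -0.02, 0.1)), (216, (-0.007, -0.017, 0.099)), (224, (-0.007, -0.014, 0.098)), (232, (-0.0, -0.011, 0.083)), (240, (0.023, -0.004, 0.032)), (248, (0.022, 0.0, 0.033)), (256, (0.021, 0.005, 0.032)), (264, (0.019, 0.009, 0.033)), (272, (0.066, 0.03, -0.072)), (280, (0.069, 0.039, -0.083)), (288, (-0.009, 0.011, 0.089)), (296, (-0.014, 0.012, 0.099)), (304, (-0.015, 0.015, 0.099)), (312, (-0.016, 0.018, 0.099))]
```

View pics/w4.png

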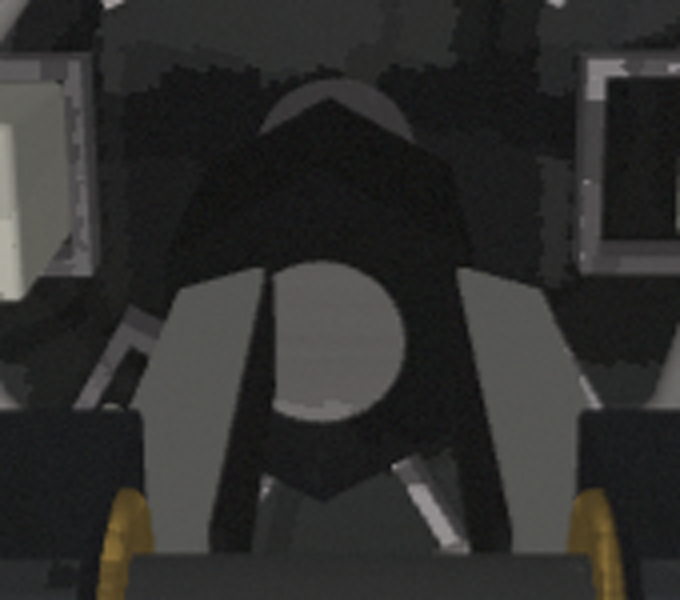

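```bash
python3 -m creep '{"dp":[[0,0,0],[0,0,0],[0,0,0],[0,0,0],[0,0,0],[0,0,0]],"dr":[[0,0,0],[0,0,0],[0,0,0],[0,0,0],[0,0,0],[0,0,0]],"gripper":[1,1,1,1,1,1]}' 25
python3 - <<'E'
from h import *
from scipy.spatial.transform import Rotation as Ro
ci=optics.camera_info('wrist'); s=status.sense(); R=Ro.from_rotvec(s['tool_rot']).as_matrix()
im,d=optics.snapshot('wrist'); np.save('w5.npy',d); cv2.imwrite('pics/w5.png',im)
for v in range(190,262,6): print(v,[(u,(R.T@(pt(ci,u,v,d[v,u])-s['eef_pos'])*1000).round().astype(int).tolist(),int(im[v,u].mean())) for u in (150,160,170,345,355,365)])
E
```

```text
clock: 4.2
eef_pos: [0.5973, 0.2318, 0.1453]
tool_rot: [-0.388, 3.117, -0.003]
contact_force: [0.2, -0.2, -0.4]
gripper_width: 0.0679
190 [(150, [8, -82, 36], 101), (160, [11, -71, 24], 79), (170, [8, -67, 37], 153), (345, [11, 63, 23], 83), (355, [8, 74, 36], 124), (365, [8, 81, 36], 209)]
196 [(150, [3, -82, 36], 85), (160, [3, -74, 36], 101), (170, [3, -67, 37], 153), (345, [7, 63, 22], 79), (355, [3, 74, 36], 128), (365, [3, 82, 35], 203)]
202 [(150, [-2, -82, 36], 85), (160, [-2, -75, 36], 66), (170, [-2, -67, 36], 151), (345, [2, 63, 23], 78), (355, [-2, 75, 38], 127), (365, [-2, 82, 36], 209)]
208 [(150, [-2, -78, 22], 98), (160, [-6, -75, 36], 67), (170, [-6, -67, 36], 149), (345, [-13, 73, 58], 83), (355, [-7, 75, 37], 134), (365, [-6, 82, 34], 224)]
214 [(150, [-11, -83, 36], 94), (160, [-12, -76, 37], 111), (170, [-11, -68, 36], 167), (345, [-8, 64, 25], 81), (355, [-11, 75, 36], 131), (365, [-11, 83, 36], 204)]
220 [(150, [-16, -83, 35], 164), (160, [-12, -71, 22], 96), (170, [-16, -68, 36], 167), (345, [-11, 64, 21], 90), (355, [-16, 75, 35], 134), (365, [-16, 83, 36], 2
[... 294 characters left out ...]
, 47, -62], 82), (365, [-44, 99, 84], 40)]
238 [(150, [-50, -101, 85], 43), (160, [10, -44, -70], 85), (170, [11, -39, -72], 83), (345, [11, 40, -72], 83), (355, [11, 45, -71], 85), (365, [-49, 100, 83], 40)]
244 [(150, [-55, -101, 84], 27), (160, [11, -41, -79], 85), (170, [11, -37, -79], 84), (345, [11, 39, -79], 84), (355, [10, 43, -78], 83), (365, [10, 47, -78], 68)]
250 [(150, [10, -44, -84], 80), (160, [11, -40, -85], 84), (170, [11, -36, -84], 84), (345, [11, 37, -85], 81), (355, [11, 41, -85], 84), (365, [11, 45, -85], 84)]
256 [(150, [10, -42, -90], 84), (160, [11, -38, -91], 85), (170, [11, -34, -91], 85), (345, [9, 37, -87], 24), (355, [10, 40, -90], 85), (365, [11, 44, -91], 86)]
```

```bash
python3 - <<'E'
from h import *
from scipy.spatial.transform import Rotation as Ro
ci=optics.camera_info('wrist'); s=status.sense(); R=Ro.from_rotvec(s['tool_rot']).as_matrix()
d=np.load('w5.npy'); im=cv2.imread('pics/w5.png')
for v in range(190,232,5): print(v,[(u,(R.T@(pt(ci,u,v,d[v,u])-s['eef_pos'])*1000).round().astype(int).tolist(),int(im[v,u].mean())) for u in range(176,212,6)])
E
```

```text
190 [(176, [6, -64, 45], 92), (182, [1, -64, 65], 89), (188, [-1, -60, 72], 66), (194, [-4, -58, 84], 36), (200, [-3, -52, 83], 27), (206, [-3, -47, 83], 25)]
195 [(176, [2, -64, 44], 91), (182, [-3, -64, 63], 90), (188, [-5, -61, 73], 75), (194, [-8, -58, 83], 35), (200, [-8, -52, 84], 34), (206, [-8, -47, 83], 26)]
200 [(176, [-2, -64, 43], 91), (182, [-7, -64, 62], 92), (188, [-10, -61, 73], 78), (194, [-13, -58, 84], 42), (200, [-13, -53, 85], 33), (206, [-13, -47, 83], 26)]
205 [(176, [-6, -64, 42], 91), (182, [-12, -64, 63], 93), (188, [-14, -61, 71], 79), (194, [-17, -58, 82], 50), (200, [-18, -53, 85], 32), (206, [-18, -47, 84], 25)]
210 [(176, [-10, -64, 41], 93), (182, [-15, -64, 60], 91), (188, [-19, -61, 72], 74), (194, [-22, -58, 81], 55), (200, [-22, -53, 83], 34), (206, [-22, -47, 84], 26)]
215 [(176, [-13, -64, 40], 94), (182, [-23, -67, 72], 83), (188, [-23, -62, 72], 96), (194, [-26, -58, 82], 55), (200, [-27, -53, 84], 34), (206, [-27, -48, 84], 27)]
220 [(176, [-17, -64, 39], 95), (182, [11, -39, -45], 82), (188, [11, -36, -45], 84), (194, [9, -34, -41], 59), (200, [-32, -53, 83], 34), (206, [-32, -48, 85], 28)]
225 [(176, [11, -41, -53], 84), (182, [11, -38, -53], 84), (188, [68, 2, -218], 85), (194, [9, -33, -48], 20), (200, [-37, -54, 84], 31), (206, [-37, -48, 83], 29)]
230 [(176, [11, -39, -60], 83), (182, [11, -36, -61], 84), (188, [9, -34, -57], 58), (194, [7, -32, -49], 26), (200, [-37, -51, 70], 49), (206, [-40, -47, 79], 56)]
```

View pics/w5.png

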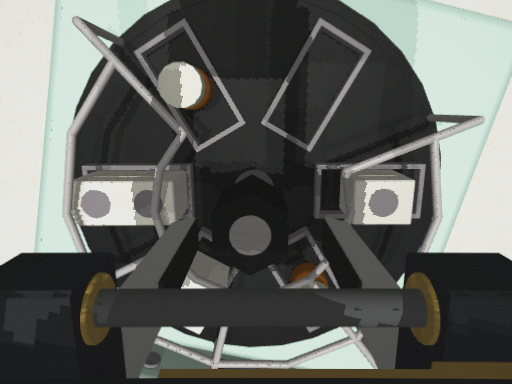

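The wrist depth shows the fingertips ending about 43 mm above the reported TCP. That explains why the jaws closed over the knob's top without touching it. I'll lower in small steps while watching the force.

```bash
python3 -m creep '{"dp":[[0,0,0],[0,0,0],[0,0,-0.25],[0,0,-0.5],[0,0,-0.5]],"dr":[[0,0,0],[0,0,0],[0,0,0],[0,0,0],[0,0,0]],"gripper":[1,1,1,1,1]}' 12
python3 -m creep '{"dp":[[0,0,-0.25],[0,0,-0.5],[0,0,-0.5],[0,0,-0.5],[0,0,-0.5],[0,0,-0.5],[0,0,-0.5],[0,0,-0.5]],"dr":[[0,0,0],[0,0,0],[0,0,0],[0,0,0],[0,0,0],[0,0,0],[0,0,0],[0,0,0]],"gripper":[1,1,-0.3,-0.3,-0.3,-0.3,-0.3,-0.3]}' 12
python3 -m creep '{"dp":[[0,0,0],[0,0,0],[0,0,0],[0,0,0]],"dr":[[0,0,0],[0,0,0],[0,0,0],[0,0,0]],"gripper":[-0.5,-0.5,-0.5,-0.5]}' 25
```

```text
clock: 4.75
eef_pos: [0.5953, 0.2313, 0.1223]
tool_rot: [0.387, -3.113, 0.004]
contact_force: [-0.4, 0.1, 0.1]
gripper_width: 0.0937
clock: 5.55
eef_pos: [0.5965, 0.2281, 0.1028]
tool_rot: [0.388, -3.115, 0.013]
contact_force: [3.1, -13.5, -0.8]
gripper_width: 0.0497
clock: 5.95
eef_pos: [0.5972, 0.2252, 0.1027]
tool_rot: [0.387, -3.115, 0.02]
contact_force: [2.0, -7.9, -0.9]
gripper_width: 0.0445
```

Gripped at 44.5 mm, so the offset is confirmed. Now I turn the carousel about −103°.

```bash
python3 -m creep '{"dp":[[0,0,0],[0,0,0],[0,0,0],[0,0,0],[0,0,0],[0,0,0],[0,0,0],[0,0,0]],"dr":[[0,0,-0.4],[0,0,-1.2],[0,0,-2.1],[0,0,-3],[0,0,-4],[0,0,-5],[0,0,-6],[0,0,-6.4]],"gripper":[-0.5,-0.5,-0.5,-0.5,-0.5,-0.5,-0.5,-0.5]}' 40
python3 -m creep '{"dp":[[0,0,0],[0,0,0],[0,0,0],[0,0,0],[0,0,0],[0,0,0],[0,0,0],[0,0,0]],"dr":[[0,0,-1],[0,0,-2],[0,0,-3],[0,0,-4],[0,0,-5],[0,0,-5.7],[0,0,-6.1],[0,0,-6.1]],"gripper":[-0.5,-0.5,-0.5,-0.5,-0.5,-0.5,-0.5,-0.5]}'
cat > jw.py <<'E'
from h import *
from scipy.spatial.transform import Rotation as Ro
s=status.sense(); y=Ro.from_rotvec(s['tool_rot']).as_matrix()[:,1]
print('jaw yaw',np.degrees(np.arctan2(y[1],y[0])),'q6',s['q'][5],'pos',s['eef_pos'],'F',s['contact_force'].round(1),s['gripper_width'])
E
python3 jw.py
python3 - <<'E'
from h import *
im,d=optics.snapshot('top'); cv2.imwrite('pics/top1.png',im); np.save('top0.npy',d)
cv2.imwrite('pics/c2.png',cv2.resize(im[95:235,90:240],None,fx=4,fy=4,interpolation=2))
E
```

```text
clock: 6.75
eef_pos: [0.5977, 0.2302, 0.1026]
tool_rot: [-0.999, -2.97, 0.003]
contact_force: [2.7, 10.9, -4.3]
gripper_width: 0.0437
clock: 7.55
eef_pos: [0.6021, 0.2327, 0.1025]
tool_rot: [-2.14, -2.293, -0.018]
contact_force: [13.6, 6.7, -8.9]
gripper_width: 0.0441
jaw yaw 3.965436747071659 q6 0.15659511272851073 pos [0.60206134 0.23273627 0.10250628] F [13.6  6.7 -8.9] 0.04410159468095364
```

View pics/c2.png

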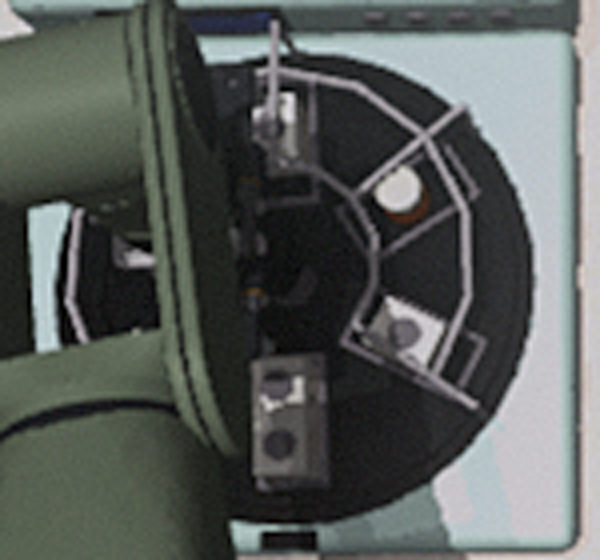

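The pack now stands in the gap with its caps at crop (278,385) and (279,446). I check the sideways error.

```bash
python3 - <<'E'
from h import *
ci=optics.camera_info('top')
P=lambda u,v,z=.111:onz(ci,90+u/4,95+v/4,z)
a,b=P(277,385),P(279,446); c=np.array([.598,.2258]); x=np.array([np.cos(.021),np.sin(.021)]); y=np.array([-x[1],x[0]])
for p in (a,b,(a+b)/2): print(p.round(4),'unit',(p[:2]-c)@x,(p[:2]-c)@y)
print('dir',np.degrees(np.arctan2(*(b-a)[1::-1])),'bar',P(289,541,.05))
E
```

```text
[0.5185 0.2203 0.111 ] unit -0.0795684453952217 -0.003848968770289711
[0.4774 0.2173 0.111 ] unit -0.12070647964748733 -0.006000583113034045
[0.498  0.2188 0.111 ] unit -0.10013746252135451 -0.004924775941661878
dir -175.8028148861297 bar [0.41683422 0.22252464 0.05      ]
```

```bash
python3 -m creep '{"dp":[[0,0,0],[0,0,0],[0,0,0],[0,0,0],[0,0,0]],"dr":[[0,0,-0.2],[0,0,-0.35],[0,0,-0.35],[0,0,-0.35],[0,0,-0.35]],"gripper":[-0.5,-0.5,-0.5,-0.5,-0.5]}' 40; python3 jw.py
python3 -m creep '{"dp":[[0,0,0],[0,0,0],[0,0,0],[0,0,0],[0,0,1],[0,0,2],[0,0,2.8],[0,0,2.8]],"dr":[[0,0,0],[0,0,0],[0,0,0],[0,0,0],[0,0,0],[0,0,0],[0,0,0],[0,0,0]],"gripper":[1,1,1,1,1,1,1,1]}'; python3 jw.py
```

```text
clock: 8.1
eef_pos: [0.6024, 0.2328, 0.1025]
tool_rot: [-2.195, -2.241, -0.019]
contact_force: [5.9, 0.4, -1.1]
gripper_width: 0.044
jaw yaw 1.1737330672107522 q6 0.2051531416522794 pos [0.6024107  0.23281281 0.10252454] F [ 5.9  0.4 -1.1] 0.04404290010956854
clock: 8.9
eef_pos: [0.6063, 0.2339, 0.2218]
tool_rot: [2.197, 2.243, 0.036]
contact_force: [0.4, -0.1, -0.3]
gripper_width: 0.0939
jaw yaw 1.1804165648779046 q6 0.2074497872200553 pos [0.60632792 0.23385781 0.2218235 ] F [ 0.4 -0.1 -0.3] 0.09391122582691605
```

```bash
python3 -m creep '{"dp":[[-0.5,0,0],[-1.2,-0.1,0],[-2,-0.2,0],[-2.7,-0.24,0],[-2.7,-0.24,0],[-2.7,-0.24,0],[-2.7,-0.24,0],[-2.7,-0.24,0]],"dr":[[0,0,1],[0,0,2],[0,0,3],[0,0,4],[0,0,5],[0,0,6],[0,0,7],[0,0,8]],"gripper":[1,1,1,1,1,1,1,1]}'
python3 -m creep '{"dp":[[0,0,0],[0,0,0],[0,0,0],[0,0,0],[0,0,0],[0,0,0]],"dr":[[0,0,1],[0,0,2],[0,0,3],[0,0,3.3],[0,0,3.3],[0,0,3.3]],"gripper":[0.4,0.4,0.4,0.4,0.4,0.4]}'; python3 jw.py
python3 - <<'E'
from h import *
im,d=optics.snapshot('wrist'); ci=optics.camera_info('wrist'); cv2.imwrite('pics/w6.png',im); np.save('w6.npy',d)
im,d=optics.snapshot('top');cv2.imwrite('pics/top2.png',im)
E
```

```text
clock: 9.7
eef_pos: [0.4975, 0.2241, 0.2206]
tool_rot: [-0.663, -3.058, -0.031]
contact_force: [0.2, -0.2, -0.7]
gripper_width: 0.094
clock: 10.3
eef_pos: [0.4969, 0.224, 0.2197]
tool_rot: [0.051, -3.123, -0.025]
contact_force: [-0.4, -0.3, -0.8]
gripper_width: 0.0656
jaw yaw 91.86082752579215 q6 -1.354190975479067 pos [0.49694244 0.22398684 0.21970925] F [-0.4 -0.3 -0.8] 0.06561230265422774
```

View pics/w6.png

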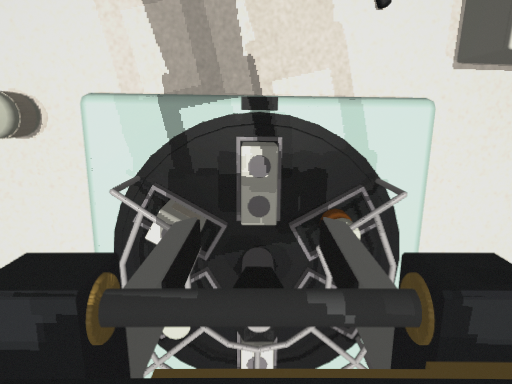

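```bash
cat > fix.py <<'E'
import sys
from h import *
from scipy.spatial.transform import Rotation as Ro
# args: desired jaw yaw deg -> rotation units to apply
s=status.sense(); R=Ro.from_rotvec(s['tool_rot']); a=np.radians(float(sys.argv[1])); y=np.array([np.cos(a),np.sin(a),0]); z=np.array([0,0,-1.]); x=np.cross(y,z)
T=Ro.from_matrix(np.c_[x,y,z]); print('toolz',R.as_matrix()[:,2].round(3),'dr units',(np.degrees((T*R.inv()).as_rotvec())/8).round(2),'pos',s['eef_pos'].round(4))
E
python3 fix.py 91.2
python3 - <<'E'
from h import *
ci=optics.camera_info('wrist'); a,b=onz(ci,260,167,.111),onz(ci,259,206,.111); print(a,b,(a+b)/2, 'knob',onz(ci,258,328,.178))
d=np.load('w6.npy'); im=cv2.imread('pics/w6.png')
for u,v in ((190,240),(180,228),(325,228),(335,235),(195,225),(322,222),(188,224),(327,222)): print(u,v,pt(ci,u,v,d[v,u]).round(3))
print([pt(ci,u,195,d[195,u]).round(3)[2] for u in (250,260,268)])
E
```

```text
toolz [-0.017  0.016 -1.   ] dr units [-0.11 -0.12 -0.09] pos [0.4972 0.224  0.2201]
[0.48180871 0.22697985 0.111     ] [0.52067342 0.22726024 0.111     ] [0.50124107 0.22712004 0.111     ] knob [0.61013064 0.22827715 0.178     ]
190 240 [0.492 0.191 0.285]
180 228 [0.489 0.185 0.277]
325 228 [0.488 0.257 0.274]
335 235 [0.486 0.259 0.288]
195 225 [0.49  0.191 0.269]
322 222 [0.488 0.258 0.264]
188 224 [0.488 0.188 0.271]
327 222 [0.486 0.259 0.269]
[np.float64(0.108), np.float64(0.109), np.float64(0.11)]
```

```bash
python3 -m creep '{"dp":[[0.08,0.07,-0.5],[0.08,0.07,-1.4],[0.08,0.07,-2.3],[0.08,0.07,-3],[0.08,0.07,-3.5],[0.08,0.07,-3.5]],"dr":[[-0.11,-0.12,-0.09],[-0.11,-0.12,-0.09],[-0.11,-0.12,-0.09],[-0.11,-0.12,-0.09],[-0.11,-0.12,-0.09],[-0.11,-0.12,-0.09]],"gripper":[0.4,0.4,0.4,0.4,0.4,0.4]}'; python3 fix.py 91.2
python3 - <<'E'
from h import *
s=status.sense();ci=optics.camera_info('wrist');im,d=optics.snapshot('wrist');cv2.imwrite('pics/w7.png',im)
# caps: grey circles by Hough on pack region
g=cv2.cvtColor(im,cv2.COLOR_BGR2GRAY)
W=np.array([[*pt(ci,u,v,d[v,u]),u,v,int(g[v,u])] for v in range(60,300,2) for u in range(150,370,2) if d[v,u]>0])
k=W[(abs(W[:,2]-.109)<.004)]; print('pack top',k[:,:2].min(0),k[:,:2].max(0),len(k))
f=W[(W[:,2]>.125)&(W[:,2]<.2)&(W[:,4]>200)]; print(len(f),f[:,2].min()); l=f[f[:,3]<258];r=f[f[:,3]>258]; print('L',l[:,:3].min(0),l[:,:3].max(0),'R',r[:,:3].min(0),r[:,:3].max(0))
E
```

```text
clock: 11.0
eef_pos: [0.497, 0.2259, 0.0764]
tool_rot: [0.031, -3.133, 0.002]
contact_force: [-0.6, -0.5, -0.5]
gripper_width: 0.066
toolz [-0.008 -0.001 -1.   ] dr units [ 0.01 -0.06  0.01] pos [0.497  0.2259 0.0764]
pack top [0.46038729 0.20782474] [0.53216286 0.24480094] 1874
1230 0.12506293163846696
L [0.48659546 0.18225902 0.12506293] [0.50461658 0.19479022 0.19213836] R [0.48516564 0.25949056 0.12507503] [0.50365492 0.27186296 0.19177702]
```

```bash
python3 -m creep '{"dp":[[0.05,0,-0.4],[0.07,0,-0.8],[0.07,0,-0.85],[0.07,0,-0.85],[0.07,0,-0.85],[0.07,0,-0.85],[0.07,0,-0.85],[0.07,0,-0.85]],"dr":[[0,-0.06,0],[0,-0.06,0],[0,-0.06,0],[0,-0.06,0],[0,-0.06,0],[0,-0.06,0],[0,-0.06,0],[0,-0.06,0]],"gripper":[0.4,0.4,0.4,-0.35,-0.35,-0.35,-0.35,-0.35]}' 10
python3 -m creep '{"dp":[[0,0,0],[0,0,0],[0,0,0]],"dr":[[0,0,0],[0,0,0],[0,0,0]],"gripper":[-0.5,-0.5,-0.5]}' 25; python3 fix.py 91.2
```

```text
clock: 11.85
eef_pos: [0.5024, 0.2264, 0.0456]
tool_rot: [-0.031, 3.136, -0.001]
contact_force: [-0.5, -1.4, 3.5]
gripper_width: 0.0359
clock: 12.15
eef_pos: [0.5024, 0.2264, 0.0456]
tool_rot: [-0.031, 3.136, -0.0]
contact_force: [-0.2, -0.2, 0.5]
gripper_width: 0.0357
toolz [ 0.006 -0.    -1.   ] dr units [0.   0.04 0.01] pos [0.5024 0.2264 0.0456]
```

```bash
python3 -m creep '{"dp":[[0,0,0.2],[0,0,0.6],[0,0,1.2],[0,0,1.9],[0,0,2.7],[0,0,3.3],[0,0,3.5],[0,0,3.5]],"dr":[[0,0,0],[0,0,0],[0,0,0],[0,0,0],[0,0,0],[0,0,0],[0,0,0],[0,0,0]],"gripper":[-0.5,-0.5,-0.5,-0.5,-0.5,-0.5,-0.5,-0.5]}'; python3 fix.py 69.6
python3 - <<'E'
from h import *
print(status.sense()['gripper_width'],status.sense()['contact_force'])
E
```

```text
clock: 12.95
eef_pos: [0.5032, 0.2267, 0.1869]
tool_rot: [-0.031, 3.133, 0.001]
contact_force: [0.2, -0.4, -0.9]
gripper_width: 0.0358
toolz [ 0.008  0.001 -1.   ] dr units [ 0.01  0.06 -2.69] pos [0.5032 0.2267 0.1869]
0.03583119168941097 [ 0.24497544 -0.35839536 -0.92917401]
```

```bash
python3 -m creep '{"dp":[[-0.05,-0.3,0],[-0.15,-1,0],[-0.25,-1.9,0],[-0.35,-2.8,0],[-0.5,-3.7,0],[-0.6,-4.6,0],[-0.7,-5.5,0],[-0.8,-6.4,0]],"dr":[[0,0.06,-0.2],[0,0.06,-0.4],[0,0.06,-0.6],[0,0.06,-0.8],[0,0.06,-1],[0,0.06,-1.2],[0,0.06,-1.4],[0,0.06,-1.6]],"gripper":[-0.5,-0.5,-0.5,-0.5,-0.5,-0.5,-0.5,-0.5]}'
python3 -m creep '{"dp":[[-0.1,-0.9,0],[-0.2,-1.8,0],[-0.3,-2.7,0],[-0.4,-3.6,0],[-0.5,-4.5,0],[-0.6,-5.3,0],[-0.7,-5.9,0],[-0.75,-6.2,0]],"dr":[[0,0,-0.2],[0,0,-0.4],[0,0,-0.6],[0,0,-0.8],[0,0,-1],[0,0,-1.1],[0,0,-1.1],[0,0,-1.1]],"gripper":[-0.5,-0.5,-0.5,-0.5,-0.5,-0.5,-0.5,-0.5]}'
python3 -m creep '{"dp":[[0,0,0],[0,0,0],[0,0,0]],"dr":[[0,0,0],[0,0,0],[0,0,0]],"gripper":[-0.5,-0.5,-0.5]}'
python3 fix.py 69.6; python3 - <<'E'
from h import *
im,d=optics.snapshot('wrist'); cv2.imwrite('pics/w8.png',im); np.save('w8.npy',d)
a,_=optics.snapshot('side'); cv2.imwrite('pics/side8.png',a)
E
```

```text
clock: 13.75
eef_pos: [0.4689, -0.031, 0.1848]
tool_rot: [-0.322, -3.121, 0.0]
contact_force: [-0.0, -0.6, -1.1]
gripper_width: 0.0356
clock: 14.55
eef_pos: [0.4367, -0.2804, 0.1825]
tool_rot: [-0.566, -3.082, -0.003]
contact_force: [0.1, -0.5, -1.4]
gripper_width: 0.0358
clock: 14.85
eef_pos: [0.4365, -0.279, 0.1819]
tool_rot: [-0.564, -3.081, -0.005]
contact_force: [0.5, 0.5, -0.8]
gripper_width: 0.0355
toolz [-0.009  0.005 -1.   ] dr units [-0.03 -0.06  0.04] pos [ 0.4365 -0.279   0.1819]
```

View pics/w8.png

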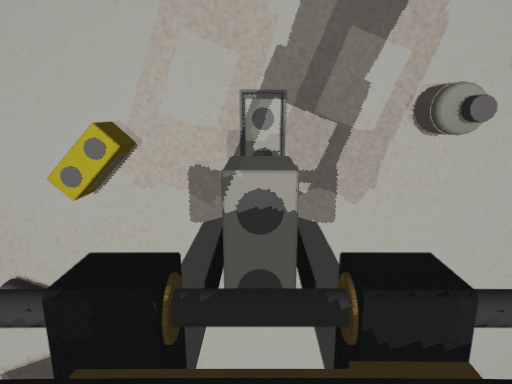

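```bash
cat > rel.py <<'E'
import sys
from h import *
# usage: rel.py depth.npy img zheld(bottom)
s=status.sense(); ci=optics.camera_info('wrist'); d=np.load(sys.argv[1]); im=cv2.imread(sys.argv[2]); zb=float(sys.argv[3])
th=np.radians(-20.4); X=np.array([np.cos(th),np.sin(th)]); Y=np.array([-X[1],X[0]]); O=np.array([.439,-.279])
W=np.array([[*pt(ci,u,v,d[v,u])] for v in range(60,285) for u in range(200,320) if d[v,u]>0]); T=np.c_[(W[:,:2]-O)@X,(W[:,:2]-O)@Y,W[:,2]]
def rep(n,z,tol):
    k=T[abs(T[:,2]-z)<tol]; k=k[(abs(k[:,1])<.03)]
    m,M=np.percentile(k[:,:2],[.5,99.5],axis=0); (c,sz,a)=cv2.minAreaRect((k[:,:2]*1000).astype(np.float32)); print(n,len(k),'x',m[0].round(4),M[0].round(4),'y',m[1].round(4),M[1].round(4),'ymid',((m[1]+M[1])/2).round(4),np.round(c,1),np.round(sz,1),round(a,1))
rep('base',.0505,.004); rep('held',zb+.048,.004)
E
python3 rel.py w8.npy pics/w8.png 0.198
```

```text
base 2053 x -0.0817 -0.0255 y -0.0148 0.0206 ymid 0.0029 [-53.5   3.1] [35.5 56.6] 89.2
held 9079 x -0.0432 0.0141 y -0.0249 0.0245 ymid -0.0002 [-14.2  -0.2] [57.7 58.4] 89.0
```

```bash
python3 -m creep '{"dp":[[0.05,0.01,-0.3],[0.1,0.03,-0.9],[0.13,0.03,-1.5],[0.13,0.03,-2],[0.13,0.03,-2.28],[0.13,0.03,-2.28],[0.13,0.03,-2.28]],"dr":[[-0.03,-0.06,0.04],[-0.03,-0.06,0.04],[-0.03,-0.06,0.04],[-0.03,-0.06,0.04],[-0.03,-0.06,0.04],[-0.03,-0.06,0.04],[-0.03,-0.06,0.04]],"gripper":[-0.5,-0.5,-0.5,-0.5,-0.5,-0.5,-0.5]}'; python3 fix.py 69.6
python3 - <<'E'
from h import *
im,d=optics.snapshot('wrist'); cv2.imwrite('pics/w9.png',im); np.save('w9.npy',d)
E
python3 rel.py w9.npy pics/w9.png 0.107
```

```text
clock: 15.65
eef_pos: [0.4427, -0.2781, 0.092]
tool_rot: [0.555, 3.09, -0.001]
contact_force: [0.0, -1.5, -1.5]
gripper_width: 0.0355
toolz [ 0.001 -0.001 -1.   ] dr units [ 0.01  0.01 -0.  ] pos [ 0.4427 -0.2781  0.092 ]
base 3449 x -0.0815 -0.0306 y -0.0154 0.0204 ymid 0.0025 [-56.2   2.7] [36.  51.9] 89.1
held 9058 x -0.0383 0.0188 y -0.0225 0.0259 ymid 0.0017 [-9.5  1.6] [58.5 56.6] 1.2
```

```bash
python3 -m creep '{"dp":[[0,0.01,-0.3],[0,0.02,-0.7],[0,0.02,-1.05],[0,0.02,-1.25],[0,0.02,-1.3],[0,0.02,-1.3]],"dr":[[0,0,0],[0,0,0],[0,0,0],[0,0,0],[0,0,0],[0,0,0]],"gripper":[-0.5,-0.5,-0.5,-0.5,-0.5,-0.5]}'
python3 -m creep '{"dp":[[0,0,-0.03],[0,0,-0.06],[0,0,-0.09],[0,0,-0.09]],"dr":[[0,0,0],[0,0,0],[0,0,0],[0,0,0]],"gripper":[-0.5,-0.5,-0.5,-0.5]}'; python3 fix.py 69.6
```

```text
clock: 16.3
eef_pos: [0.4429, -0.2777, 0.0402]
tool_rot: [0.556, 3.09, -0.002]
contact_force: [0.3, -0.5, -1.0]
gripper_width: 0.0358
clock: 16.7
eef_pos: [0.443, -0.2777, 0.0367]
tool_rot: [0.556, 3.09, -0.002]
contact_force: [-0.6, -0.8, -0.7]
gripper_width: 0.036
toolz [ 0.002 -0.002 -1.   ] dr units [ 0.01  0.02 -0.  ] pos [ 0.443  -0.2777  0.0367]
```

```bash
python3 -m creep '{"dp":[[0,0,-0.03],[0,0,-0.05],[0,0,-0.05]],"dr":[[0,0,0],[0,0,0],[0,0,0]],"gripper":[-0.5,-0.5,-0.5]}'
python3 -m creep '{"dp":[[0,0,-0.02],[0,0,-0.04],[0,0,-0.04]],"dr":[[0,0,0],[0,0,0],[0,0,0]],"gripper":[-0.5,-0.5,-0.5]}'
```

```text
clock: 17.0
eef_pos: [0.443, -0.2778, 0.0347]
tool_rot: [0.555, 3.09, -0.002]
contact_force: [-1.4, 0.1, -1.2]
gripper_width: 0.0356
clock: 17.3
eef_pos: [0.443, -0.2778, 0.0346]
tool_rot: [0.555, 3.09, -0.002]
contact_force: [-4.3, 3.5, 8.2]
gripper_width: 0.036
```

Contact came at z = 0.0346, exactly as predicted, with 8 N upward. I release slowly and retreat.

```bash
python3 -m creep '{"dp":[[0,0,0],[0,0,0],[0,0,0],[0,0,0],[0,0,0]],"dr":[[0,0,0],[0,0,0],[0,0,0],[0,0,0],[0,0,0]],"gripper":[-0.2,-0.15,-0.05,0.1,0.2]}' 5
python3 -m creep '{"dp":[[0,0,0.3],[0,0,0.8],[0,0,1.5],[0,0,2.3],[0,0,3.2],[0,0,4],[0,0,4.5],[0,0,4.5]],"dr":[[0,0,0],[0,0,0],[0,0,0],[0,0,0],[0,0,0],[0,0,0],[0,0,0],[0,0,0]],"gripper":[0.2,0.2,0.2,0.2,0.2,0.2,0.2,0.2]}'
python3 -m creep '{"dp":[[-0.5,0,0],[-1.2,0.3,0],[-1.6,1,0],[-1.6,2,0],[-1.6,3,0],[-1.6,4,0],[-1.6,5,0],[-1.6,6,0]],"dr":[[0,0,0],[0,0,0],[0,0,0],[0,0,0],[0,0,0],[0,0,0],[0,0,0],[0,0,0]],"gripper":[0.2,0.2,0.2,0.2,0.2,0.2,0.2,0.2]}'
python3 - <<'E'
from h import *
im,d=optics.snapshot('top'); cv2.imwrite('pics/top0.png',im); np.save('top0.npy',d)
i2,_=optics.snapshot('side')
a=cv2.resize(im[150:275,310:385],(360,600),interpolation=2); b=cv2.resize(i2[80:330,160:350],(440,600),interpolation=2); cv2.imwrite('pics/end.png',np.hstack([a,b]))
E
python3 m.py | grep -E 'top|low|jar|pack.*\[ *(0\.[567])'
```

```text
clock: 17.8
eef_pos: [0.4429, -0.2777, 0.0344]
tool_rot: [0.555, 3.09, -0.002]
contact_force: [0.5, 0.2, 0.5]
gripper_width: 0.0552
clock: 18.6
eef_pos: [0.4451, -0.2796, 0.2193]
tool_rot: [0.554, 3.083, -0.009]
contact_force: [0.8, -0.4, -0.1]
gripper_width: 0.0563
clock: 19.4
eef_pos: [0.3799, -0.0379, 0.218]
tool_rot: [0.555, 3.084, -0.009]
contact_force: [1.3, -0.3, -0.1]
gripper_width: 0.0566
pack 56 px [154. 126.] mean [0.7   0.241 0.11 ] rect [702. 241.] [44. 11.] 5.1
pack 80 px [163. 126.] mean [0.7   0.218 0.109] rect [700. 219.] [46. 15.] 2.5
pack 99 px [190. 143.] mean [0.651 0.141 0.113] rect [651. 141.] [28. 28.] 2.3
pack 119 px [192. 177.] mean [0.557 0.134 0.109] rect [557. 136.] [45. 23.] 61.2
pack 58 px [124. 178.] mean [0.553 0.316 0.113] rect [554. 316.] [16. 30.] 33.5
pack 44 px [187. 184.] mean [0.54  0.147 0.108] rect [540. 146.] [44.  8.] 60.2
top 408 px [356. 193.] mean [ 0.52  -0.309  0.098] rect [ 521. -309.] [36. 81.] 69.4
top 434 px [345. 222.] mean [ 0.44  -0.278  0.098] rect [ 440. -278.] [37. 83.] 70.0
low 451 px [345. 214.] mean [ 0.466 -0.286  0.051] rect [ 479. -293.] [ 38. 254.] 69.4
jar 709 px [266. 228.] mean [ 0.406 -0.068  0.502] rect [417. -69.] [ 50. 101.] 89.0
```

View pics/end.png

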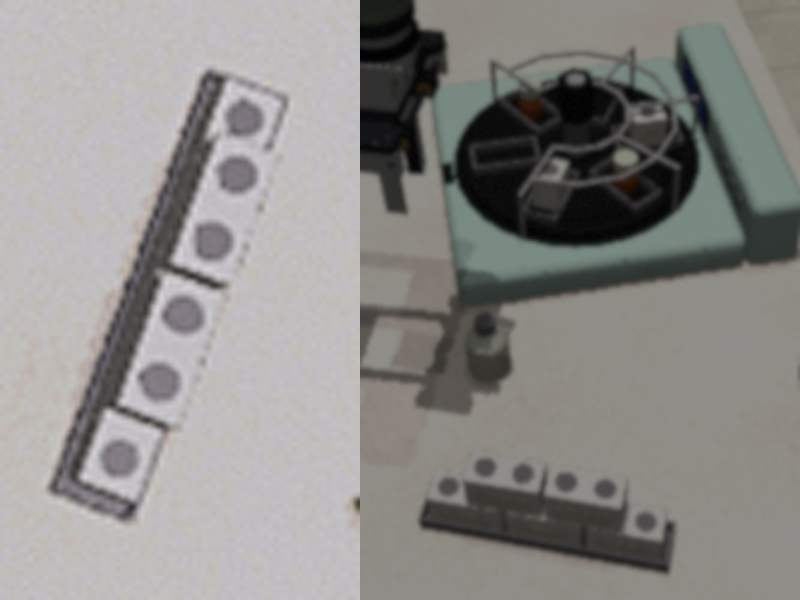

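The pack lies flat at (0.440, −0.278); the target was (0.439, −0.279). The row is even, and the jar and the carousel's other things stand in place.

```bash
python3 -c "
from plant import close_job; print(close_job())"
```

```text
the job is handed in; nothing more can be done
None
```

The wanted pack is laid on the stack over the open joint, and I handed the job in at about 19.5 s of the 64 s allowed. No verdict came back, so the figures below are my own checks.

**What I did:** I turned the carousel about 103° by its knob until the full-length pack stood squarely in the loading gap. Then I lifted it out, carried it high over the rails and the bottle, and lowered it onto the lower course. Contact was gentle, about 8 N, before I let go.

**Last checks (top camera):**
- **Position:** the pack's centre is at (0.440, −0.278) m. My estimate of the joint's middle is (0.439, −0.279), so it is off by about 1–2 mm.
- **Lie:** it is in line with the row to about 0.5°, and its top is level with the neighbouring pack's.
- **Stack:** the upper pack had moved about 1 mm at most. The lower packs look in place and flat in the pictures; their shift was not measured one by one.
- **Carousel:** the two short packs and two vials are in their pockets.
- **White bottle:** it looks untouched in the side view. Its measured position was useless because the arm was over it in the top view.

**What failed or disagreed:**
- **First knob grasp:** it closed on nothing. The wrist camera's depth showed the real fingertips about 43 mm above the reported tool point, and I corrected for that from then on. The contact height on placing matched.
- **Wrist versus top camera:** they differed by 3–6 mm sideways.

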